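# Clip the consumables case shut under its stacked tray

### The job

The lid of the dark grey consumables case was only laid on, so its two orange clips still ride on top of the case's rim, and the blue carrying tray has been stacked on it. Lift the tray off level and set it down upright on the bare bench, press the lid straight down until both clips have snapped under the rim and the lid lies flat on the case, then stack the tray back squarely on the lid with its foot inside the raised border and its contents still in it. Leave the case where it stands and the other things on the bench alone.

Things in the scene. Friction and masses are not known exactly. Their poses are not given: they have to be found in the camera images.
- case: Dark grey plastic case with ribbed walls, open under its lid, 112 (x) x 178 (y) x 62 mm high, loose on the bench, 0.9 to 1.4 kg. Origin: centre of its underside, z up, long side along y. A catch rim runs round the outside, 6 mm proud of the walls, from 44 to 50 mm above the underside; the walls go on up to 62 mm.
- lid: Light grey rigid lid, plate 122 (x) x 186 (y) x 5 mm. Origin: centre of the plate's underside, axes as the case's. A lip 18 mm deep below it stands in the case (1.5 mm play) and keeps the lid centred. Fully home its origin is 62 mm above the case's. At the start it rests 10 to 14 mm higher (the sure sign that it is not clipped), its clips' sloping hooks riding on the catch rim.
- lid_top (a point): Centre of the lid's flat top, 5 mm above the lid's origin. A border 4 mm high and 4 mm wide encloses the 114 x 178 mm field, which may be pressed anywhere. Pressed at the centre the lid snaps home at about 10 to 17 N and then lies firm; pressed over one end (70 mm along +y or -y) only that end's clip snaps and the other end must be pressed too.
- clip_left (a joint): Orange clip arm, 50 mm wide, 40 mm tall, pivoted at the lid's +y end and sprung inward. 0 rad: hanging straight, also its value once snapped under the rim; it grows as its foot is pushed outward. The hook has a flat catch face and a sloping lead-in; about 0.15 rad lets it pass the rim. At the start it rides on the rim, about 0.01 to 0.08.
- clip_right (a joint): The same clip arm on the lid's -y end.
- tray: Blue sheet-metal tray with a wooden bar handle, 122 (x) x 184 (y) mm, walls 38 mm high, 92 mm over the bar, 0.2 to 0.33 kg plus 0.14 kg of contents. Origin: centre of the underside of its foot, z up, long side along y. The foot, 106 x 168 x 5.5 mm high, fits inside the lid's border with 4 to 5 mm play each side; stacked properly its origin is 5 mm above the lid's, long sides parallel.
- tray_bar (a point): Middle of the tray's wooden bar, 84 mm above the tray's origin. The bar runs along the tray's y, 178 mm long between the end uprights, 14 mm wide (x), 16 mm tall; free space under it down to the contents. Grasp it across its width from above, at the middle.
- spares_box: Small closed teal plastic box, 50 (x) x 75 (y) x 35 mm, 0.12 kg, lying loose in the tray (origin: centre of its underside).
- paint_marker: Yellow paint marker, 18 x 135 x 17 mm, lying loose in the tray along its long side (origin: centre of its underside).
- welding_magnet: Red arrow-shaped welding magnet, 56 x 112 x 17 mm, on the bench at the far left (origin: centre of its underside). Bystander.
- hammer: Ball-pein hammer with a wooden haft, 102 x 278 x 32 mm, long side along its y, lying at the near left (origin: centre of its underside). Bystander. Between it and the magnet the left of the bench is bare: a strip 0.2 m deep round the point 0.50 m ahead of the robot's base and 0.32 m to its left.
- marker_holder: Black pen-like soapstone holder, 14 x 120 x 13 mm, on the bench to the right of the case (origin: centre of its underside). Bystander.
Mind the look-alikes: they are no part of the job. Of the things shaped like the spares_box, the teal one is meant.

How it is judged:
On the way, in this order (a step that is already met when the one before it is completed fails the run):
1. the tray stands upright on the bench, let go (height (world z) of tray below 0.012 m and angle between tray's own z axis and vertical below 0.1 rad and contact force between the fingers and tray below 0.3 N), for 0.3 s.
2. with the tray still standing on the bench, the lid lies flat on the case and both clips have snapped under the rim (height (world z) of tray below 0.012 m and angle between tray's own z axis and vertical below 0.1 rad and z of lid in the frame of case between 0.06 and 0.0637 m and angle between the z axis of lid and the z axis of case, either way round below 0.02 rad and value of joint each of clip_left, clip_right below 0.04 rad), for 0.2 s.
At the end, for the whole second after the job is handed in: Lid home on the case (height within 1.7 mm, parallel within 0.02 rad), both clip arms back under the rim (below 0.04 rad); tray at rest on the lid, foot inside the border (2.5 mm in height, 8 mm each way, 0.12 rad in yaw, level within 0.03 rad), box and marker in it; case upright (z of lid in the frame of case between 0.06 and 0.0637 m and angle between the z axis of lid and the z axis of case, either way round below 0.02 rad and value of joint each of clip_left, clip_right below 0.04 rad and x of tray in the frame of lid between -0.008 and 0.008 m and y of tray in the frame of lid between -0.008 and 0.008 m and z of tray in the frame of lid between 0.003 and 0.0075 m and angle between each of tray, case's own z axis and vertical below 0.03 rad and angle between the y axis of tray and the y axis of lid, either way round below 0.12 rad and linear speed of each of tray, case below 0.02 m/s and x of spares_box in the frame of tray between -0.06 and 0.06 m and y of spares_box in the frame of tray between -0.092 and 0.092 m and z of spares_box in the frame of tray between 0.003 and 0.04 m and x of paint_marker in the frame of tray between -0.06 and 0.06 m and y of paint_marker in the frame of tray between -0.092 and 0.092 m and z of paint_marker in the frame of tray between 0.003 and 0.04 m); the robot touches nothing.
It fails at once if the tray is tipped by more than about 30 degrees (angle between tray's own z axis and vertical above 0.5 rad).
It fails at once if the case is shoved more than 50 mm from its place (distance of case from where it was at the start of the episode above 0.05 m).
It fails at once if a bystander (magnet, hammer, soapstone holder) is moved more than 30 mm (distance of any of welding_magnet, hammer, marker_holder from where it was at the start of the episode above 0.03 m).
It also fails if it takes over 72 s, if anything falls off the work surface, if the arm or the gripper's body presses on something with over 40 N, if the wrist force passes 120 N, or if a joint passes its speed limit or range.

### The arm

A 6-joint arm with a two-finger parallel gripper is mounted at the origin on the work surface; the furniture and walls round the work are solid. World frame = base frame: x ahead of the robot, y to its left, z up, the work surface at z = 0. Lengths are in m, angles in rad, forces in N, time in s.
With the tool pointing down it reaches from about 0.25 to 0.775 m from the base axis. Payload 4 kg.
Tool frame: the origin (TCP) lies on the centre line of the jaws, within the pads' length; the fingertips stand 8 mm ahead of it and the grasp point (between the pads) lies 11 mm behind it; z points along the fingers, y is the direction in which the jaws open and shut (so a half turn about z gives the same grasp; the last joint's range is limited). The gripper opens to 94 mm and grips with 3 to 60 N. Pads are 16 mm wide; open, the fingers measure 119 mm over their backs; the gripper's body (75 mm by 177 mm) begins 78 mm behind the grasp point.
Start: joints at [-1.294, 0.087, 1.371, -0, 1.684, -0.103], TCP at [0.204, -0.511, 0.214] pointing down, gripper open.
Joint ranges: [-3.1, 3.1], [-0.76, 2.03], [0.27, 2.55], [-1.08, 4.22], [0.17, 2.65], [-2.57, 2.57]. Speed limits (rad/s): [2.79, 2.79, 3.14, 3.14, 3.14, 3.14].

### API

Orientations are given as [roll, pitch, yaw] about the fixed x, y, z axes, in that order (R = Rz(yaw) Ry(pitch) Rx(roll)).
In Python, from bench import robot, cams, close_job gives the robot as it stands.
- The arm moves only by the tool arm_command, never from a script. Its argument "plan" is one flat list of numbers, 7 for each row, row after row: the shift along the tool's x, y, z in cm, then the turn, a rotation vector about the tool's x, y, z in degrees, then the closure, from 0 (fully open) to 1 (shut). A call has 1 to 8 rows; each row shifts and turns the commanded pose from where the row before left it, along the tool's axes as they then stand; what a row does not reach is not made up. A row lasts 1/8 s, in which the tool goes at most 62.5 mm and 10.7 degrees, less where a joint would pass 70% of its speed; a pose out of reach is approached as far as the arm can. A call with a gripper value outside its range is refused whole. The fingers move at their own pace and stop on an object; the grip force is fixed at half the most. Time passes only in rows, so rows that do not move let the fingers close. It gives the time, the measured TCP pose, the force and the opening at its end, in the units of the state.
- robot.get_obs(): the state, without advancing time (a new reading comes with each control period).
- cams.snapshot(name): name is "side" or "top"; returns a dict with "pixels" (400x640x3 uint8, red, green, blue), "fov_y" (degrees; the focal length in pixels is half the picture's height over the tangent of half this angle, whatever the lens; pixels are square), "cx", "cy" (the principal point, pixels), "k1" (the pictures are not rectified: a ray, as slopes to the right and down, at radius r is drawn at 1 + k1 r^2 times it, then the intrinsics apply), "camera_from_world" (4x4, takes a point from world to camera coordinates). Camera axes: x right, y up, looking along -z (the intrinsics and any distortion apply to the point x, -y, -z); pixel columns grow to the right and rows downward; lengths in m; the calibration is good to about 2 mm. A picture is of the moment at which its call begins. There is no depth.
- close_job(): hands the job in, once; it reports no verdict.
The state is a dict: "time": time; "joint_positions": joint angles; "qvel": joint speeds; "joint_torque": joint torques, N m; "tool_pos": TCP position; "ee_rot": TCP orientation; "wrist_force": force on the tool from outside, world axes, zero at the start; "wrist_torque": the same for the moment, N m; "width": finger opening in m.
Only numpy, scipy, OpenCV 4.12 (cv2) and the standard library are available. Lean on these libraries where they do the work, as an engineer would, in place of code of your own. Each camera call takes 0.05 s, during which the arm holds its last target.

## Working session

There is one attempt and no reset: what is moved stays moved. The work goes in short steps, Python scripts to look and compute and a tool call to move; the robot and the scene stay as the last step left them, time stands still between calls to the robot, and variables do not carry over. Pictures are saved under pics/ and viewed, and the job is handed in when it is done.

Besides the shell and the picture viewer there is one more tool, called after "Emit:" by a JSON object that holds its "fn" and its "kwargs". arm_command: Moves the arm, as the interface text tells. Its arguments: {"type":"object","properties":{"plan":{"type":"array","items":{"type":"number"}}},"required":["plan"]}

```bash
ls; mkdir -p pics; python3 - <<'E'
from bench import robot,cams
import cv2,numpy as np
print(robot.get_obs())
for n in("side","top"):
    s=cams.snapshot(n);cv2.imwrite(f"pics/{n}0.png",s["pixels"][:,:,::-1])
    print({k:v for k,v in s.items() if k!="pixels"})
E
```

```text
pics
{'time': 0.0, 'joint_positions': array([-1.29405510e+00,  8.79222247e-02,  1.37221474e+00, -3.19471219e-05,
        1.68358707e+00, -1.03077450e-01]), 'qvel': array([ 0.00109283, -0.00046229,  0.00034515, -0.00035666, -0.00085874,
       -0.00023822]), 'joint_torque': array([ 7.13307436e-04, -3.40187573e+01, -3.02421248e+01,  7.18921563e-02,
        3.30881635e-02, -1.48665413e-04]), 'tool_pos': array([ 0.20376824, -0.51030208,  0.21234211]), 'ee_rot': array([-3.13946931e+00, -1.87725999e-04,  3.79814918e-01]), 'wrist_force': array([0.24279472, 0.52341495, 1.15305879]), 'wrist_torque': array([-0.00476658,  0.0061931 ,  0.00807417]), 'width': 0.09400200812154438}
{'fov_y': 44.08167957518842, 'cx': 317.75044546892855, 'cy': 202.273277951974, 'k1': -0.020861992243182047, 'camera_from_world': array([[ 0.98796221, -0.15448425,  0.00808059, -0.49720448],
       [ 0.05987621,  0.43004124,  0.9008215 , -0.1419422 ],
       [-0.14263772, -0.88949376,  0.43411443, -1.27357221],
       [ 0.        ,  0.        ,  0.        ,  1.        ]])}
{'fov_y': 43.5414287385932, 'cx': 318.5781826532684, 'cy': 201.61231516959018, 'k1': -0.04761911728885962, 'camera_from_world': array([[-1.75331649e-03, -9.99998176e-01, -7.57351017e-04,
         1.51331768e-03],
       [ 9.79933213e-01, -1.86908966e-03,  1.99317346e-01,
        -5.31424998e-01],
       [-1.99318398e-01, -3.92687028e-04,  9.79934703e-01,
        -1.29108544e+00],
       [ 0.00000000e+00,  0.00000000e+00,  0.00000000e+00,
         1.00000000e+00]])}
```

View pics/side0.png

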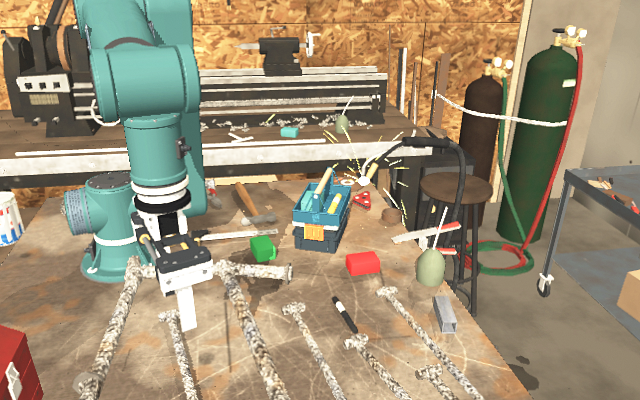

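View pics/top0.png

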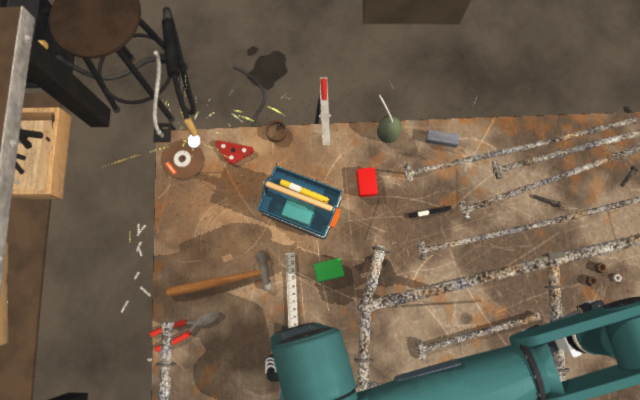

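```bash
cat > h.py <<'E'
import numpy as np,cv2
from bench import robot,cams
def K(s):
    f=200/np.tan(np.radians(s["fov_y"]/2));return np.array([[f,0,s["cx"]],[0,f,s["cy"]],[0,0,1]])
F=np.diag([1,-1,-1.])
def proj(s,P):
    T=s["camera_from_world"];R=F@T[:3,:3];t=F@T[:3,3]
    return cv2.projectPoints(np.atleast_2d(np.array(P,float)),cv2.Rodrigues(R)[0],t,K(s),np.array([s["k1"],0,0,0,0]))[0][:,0]
def unproj(s,uv,z):
    T=s["camera_from_world"];R=F@T[:3,:3];t=F@T[:3,3];C=-R.T@t
    q=cv2.undistortPoints(np.array(uv,float).reshape(-1,1,2),K(s),np.array([s["k1"],0,0,0,0]))[:,0]
    d=np.c_[q,np.ones(len(q))]@R
    return C+d*((z-C[2])/d[:,2])[:,None]
def crop(s,name,u0,v0,u1,v1,k):
    cv2.imwrite(f"pics/{name}.png",cv2.resize(s["pixels"][v0:v1,u0:u1,::-1],None,fx=k,fy=k,interpolation=cv2.INTER_CUBIC))
E
python3 - <<'E'
from h import *
t=cams.snapshot("top");crop(t,"top1",250,160,350,245,7)
s=cams.snapshot("side");crop(s,"side1",280,160,360,256,6)
print(unproj(t,[[265,196],[333,210]],.16),unproj(t,[[170,292],[268,262],[215,152],[252,153],[150,250],[155,200],[405,212]],0))
E
```

```text
[[ 0.52419332  0.13308874  0.16      ]
 [ 0.48864358 -0.03493743  0.16      ]] [[ 0.29303155  0.40377489  0.        ]
 [ 0.37430883  0.13895976  0.        ]
 [ 0.68763321  0.29646725  0.        ]
 [ 0.68426857  0.19035157  0.        ]
 [ 0.4070666   0.46554338  0.        ]
 [ 0.54781047  0.46037044  0.        ]
 [ 0.51231763 -0.24014816  0.        ]]
```

View pics/top1.png

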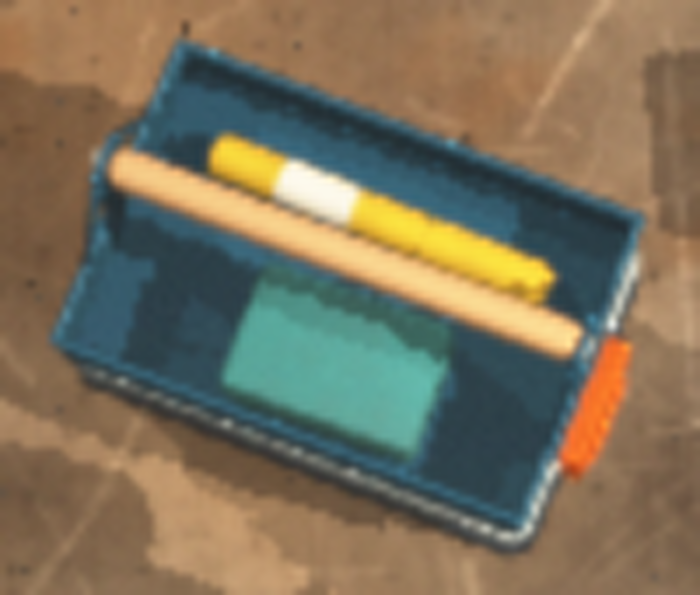

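View pics/side1.png

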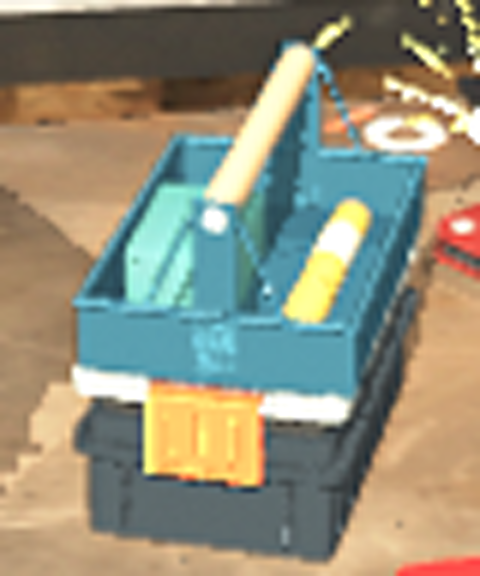

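```bash
cat >> h.py <<'E'
from scipy.optimize import least_squares
def fit(obs,x0):
    "obs: list of (snap, localpts, uv) ; pose x,y,z,yaw"
    def r(p):
        c,s_=np.cos(p[3]),np.sin(p[3]);R=np.array([[c,-s_,0],[s_,c,0],[0,0,1]])
        return np.concatenate([(proj(s,np.array(L)@R.T+p[:3])-uv).ravel() for s,L,uv in obs])
    q=least_squares(r,x0,loss="soft_l1");return q.x,r(q.x).reshape(-1,2)
E
cat > f1.py <<'E'
from h import *
t=cams.snapshot("top");s=cams.snapshot("side")
a=np.array
# local y axis = pointing left(+y world) : far-left corner etc
hx,hy=.061,.092
C=[[hx,hy,.038],[hx,-hy,.038],[-hx,-hy,.038],[-hx,hy,.038]]
ut=a([[182,42],[642,218],[525,527],[57,345]])/7+[250,160]-.43
us=a([[425,158],[355,325],[75,302],[180,135]])/6+[280,160]-.42
bt=a([[112,168],[580,335]])/7+[250,160]-.43
B=[[0,.089,.09],[0,-.089,.09]]
for o in ([(t,C,ut),(s,C,us),(t,B,bt)],[(t,C,ut),(t,B,bt)],[(s,C,us)]):
    p,r=fit(o,[.5,.05,.08,-.2]);print(p.round(4));print(r.round(1).tolist())
print(unproj(t,bt,.171))
E
python3 f1.py
```

```text
[ 0.524   0.049   0.0769 -0.3715]
[[-0.2, 0.2], [0.4, -0.0], [0.0, -0.2], [-0.3, -0.1], [-0.1, -0.0], [0.2, 0.8], [0.3, -0.4], [-0.8, -0.1], [-0.2, -0.9], [0.2, 0.8]]
[ 0.5254  0.0493  0.07   -0.3675]
[[-0.2, 0.5], [0.1, -0.1], [0.0, -0.5], [-0.1, 0.1], [-0.0, -0.6], [0.1, 0.7]]
[ 0.5254  0.0559  0.0738 -0.3794]
[[0.1, 0.1], [-0.1, 0.7], [0.3, -0.6], [-0.3, -0.1]]
[[ 0.55316649  0.13109446  0.171     ]
 [ 0.49298493 -0.03326983  0.171     ]]
```

Emit:
{"fn": "arm_command", "kwargs": {"plan": [0, 0, -1, 0, 0, -9.4, 0, 0, 0, -1, 0, 0, -9.4, 0, 0, 0, -1, 0, 0, -9.4, 0, 0, 0, 0, 0, 0, -9.4, 0, 0, 0, 0, 0, 0, -9.3, 0]}}

```text
time: 0.92
tool_pos: [0.2039, -0.5109, 0.2437]
ee_rot: [3.141, 0.0, 1.204]
wrist_force: [0.4, 0.5, 0.5]
width: 0.0941
```

```bash
cat >> h.py <<'E'
from scipy.spatial.transform import Rotation as Ro
def go(target,yaw=None):
    o=robot.get_obs();R=Ro.from_euler("xyz",o["ee_rot"])
    d=R.inv().apply(np.array(target)-o["tool_pos"])*100
    print("t",round(o["time"],2),"tcp",o["tool_pos"].round(4),"rpy",np.degrees(o["ee_rot"]).round(2),"F",o["wrist_force"].round(1),"w",round(o["width"],4))
    print("shift cm",d.round(2), "" if yaw is None else ("turnvec deg",np.degrees((R.inv()*Ro.from_euler("xyz",[np.pi,0,yaw])).as_rotvec()).round(2)))
E
python3 -c "
from h import *
go([.5235,.049,.23],1.2)"
```

```text
t 0.93 tcp [ 0.2039 -0.5109  0.2437] rpy [1.7999e+02 2.0000e-02 6.8970e+01] F [0.4 0.5 0.5] w 0.0941
shift cm [63.73  9.74  1.35] ('turnvec deg', array([0.01, 0.02, 0.22]))
```

Emit:
{"fn": "arm_command", "kwargs": {"plan": [5, 0.75, 0, 0, 0, 0, 0, 5, 0.75, 0, 0, 0, 0, 0, 5, 0.75, 0, 0, 0, 0, 0, 5, 0.75, 0, 0, 0, 0, 0, 5, 0.75, 0, 0, 0, 0, 0, 5, 0.75, 0, 0, 0, 0, 0, 5, 0.75, 0, 0, 0, 0, 0, 5, 0.75, 0, 0, 0, 0, 0]}}

```text
time: 1.92
tool_pos: [0.4059, -0.1586, 0.2436]
ee_rot: [3.141, 0.0, 1.198]
wrist_force: [0.2, -0.3, 0.3]
width: 0.0938
```

Emit:
{"fn": "arm_command", "kwargs": {"plan": [5, 0.75, 0, 0, 0, 0, 0, 5, 0.75, 0, 0, 0, 0, 0, 5, 0.75, 0, 0, 0, 0, 0, 5, 0.75, 0, 0, 0, 0, 0, 3.7, 0.75, 0, 0, 0, 0, 0, 0, 0, 0, 0, 0, 0, 0, 0, 0, 0, 0, 0, 0, 0]}}

```text
time: 2.8
tool_pos: [0.5262, 0.0466, 0.2433]
ee_rot: [-3.141, 0.001, 1.198]
wrist_force: [-0.5, 0.5, 0.1]
width: 0.094
```

```bash
python3 -c "
from h import *
go([.5235,.049,.152],1.2)
t=cams.snapshot('top');crop(t,'top2',240,140,360,245,6)
s=cams.snapshot('side');crop(s,'side2',270,110,370,256,5)
"
```

```text
t 2.8 tcp [0.5262 0.0466 0.2433] rpy [-1.7998e+02  5.0000e-02  6.8660e+01] F [-0.5  0.5  0.1] w 0.094
shift cm [ 0.14 -0.34  9.13] ('turnvec deg', array([-0.02,  0.05, -0.1 ]))
```

View pics/top2.png

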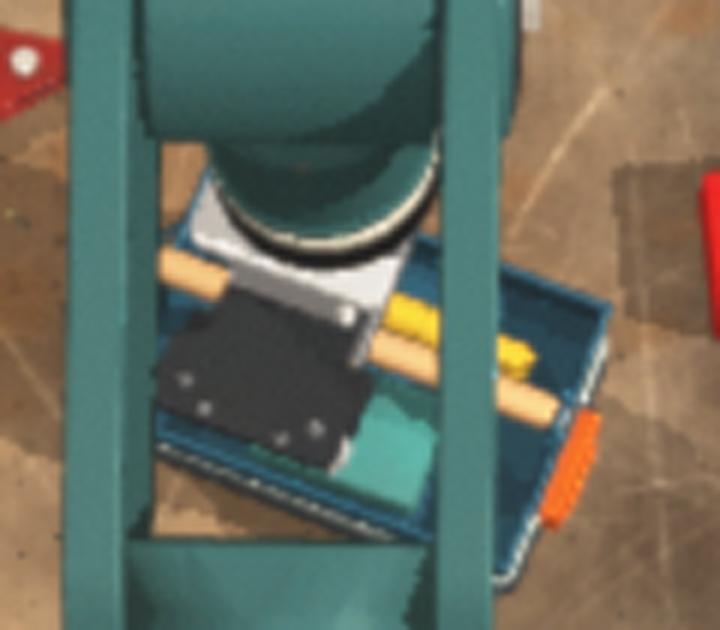

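View pics/side2.png

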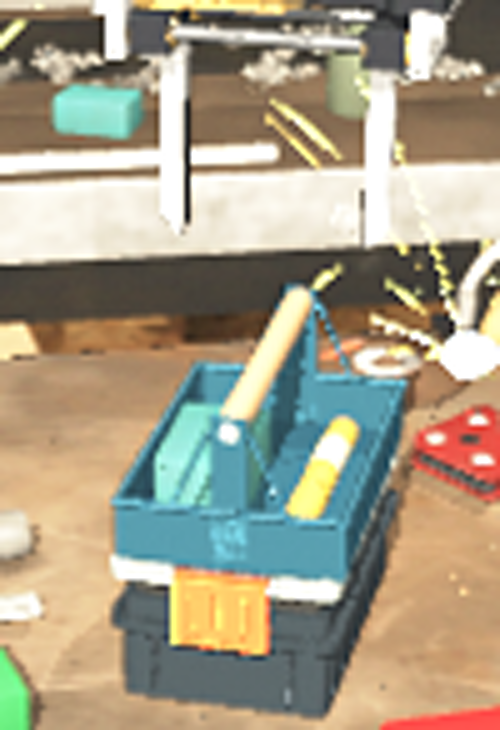

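The bar (side crop ~(265,355)) lies between and below the open fingers (tips at (178,230) and (375,240)). I'll descend and close.

Emit:
{"fn": "arm_command", "kwargs": {"plan": [0.1, -0.2, 3, 0, 0, 0, 0, 0, -0.1, 3, 0, 0, 0, 0, 0, 0, 2, 0, 0, 0, 0, 0, 0, 1.1, 0, 0, 0, 0, 0, 0, 0, 0, 0, 0, 0]}}

```text
time: 3.52
tool_pos: [0.5236, 0.0484, 0.1521]
ee_rot: [-3.141, 0.0, 1.197]
wrist_force: [0.8, 0.2, 0.5]
width: 0.0938
```

```bash
python3 -c "
from h import *
go([.5235,.049,.152],1.2)
s=cams.snapshot('side');crop(s,'side3',270,110,370,256,5)
"
```

```text
t 3.52 tcp [0.5236 0.0484 0.1521] rpy [-1.7995e+02  3.0000e-02  6.8600e+01] F [0.8 0.2 0.5] w 0.0938
shift cm [ 0.05 -0.03  0.01] ('turnvec deg', array([-0.05,  0.03, -0.16]))
```

View pics/side3.png

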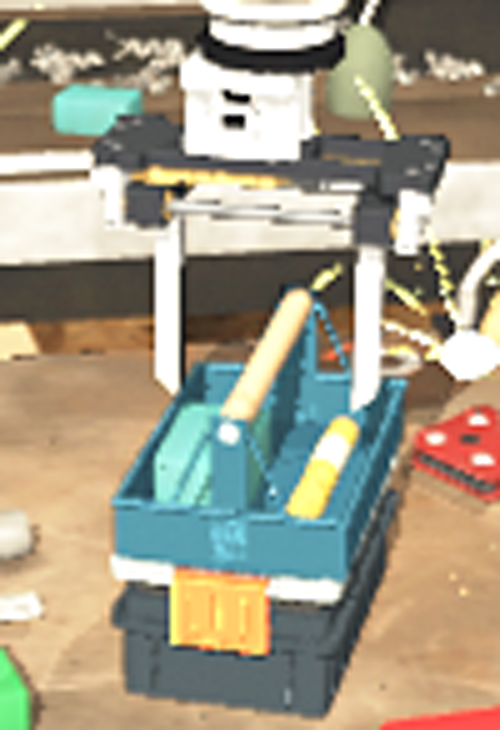

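The fingers stand on both sides of the bar at its middle, with tips above the walls and contents. Closing now.

Emit:
{"fn": "arm_command", "kwargs": {"plan": [0, 0, 0, 0, 0, 0, 0.4, 0, 0, 0, 0, 0, 0, 0.7, 0, 0, 0, 0, 0, 0, 0.8, 0, 0, 0, 0, 0, 0, 0.9, 0, 0, 0, 0, 0, 0, 1, 0, 0, 0, 0, 0, 0, 1, 0, 0, 0, 0, 0, 0, 1, 0, 0, 0, 0, 0, 0, 1]}}

```text
time: 4.58
tool_pos: [0.5241, 0.049, 0.1525]
ee_rot: [3.142, 0.0, 1.198]
wrist_force: [0.3, 0.4, 0.5]
width: 0.0174
```

```bash
python3 -c "
from h import *
go([.5235,.049,.2],1.2)"
```

```text
t 4.58 tcp [0.5241 0.049  0.1525] rpy [180.     0.    68.66] F [0.3 0.4 0.5] w 0.0174
shift cm [-0.03 -0.05 -4.75] ('turnvec deg', array([ 0.  ,  0.  , -0.09]))
```

Emit:
{"fn": "arm_command", "kwargs": {"plan": [0, 0, 0, 0, 0, 0, 1, 0, 0, 0, 0, 0, 0, 1, 0, 0, -0.2, 0, 0, 0, 1, 0, 0, -0.5, 0, 0, 0, 1, 0, 0, -0.8, 0, 0, 0, 1, 0, 0, -1, 0, 0, 0, 1, 0, 0, 0, 0, 0, 0, 1, 0, 0, 0, 0, 0, 0, 1]}}

```text
time: 5.58
tool_pos: [0.5241, 0.049, 0.1775]
ee_rot: [3.141, 0.0, 1.198]
wrist_force: [-0.3, 0.4, -3.5]
width: 0.0139
```

```bash
python3 -c "
from h import *
go([.5,.31,.25],1.2)
s=cams.snapshot('side');crop(s,'side4',270,90,370,256,4)
"
```

```text
t 5.58 tcp [0.5241 0.049  0.1775] rpy [179.99   0.    68.66] F [-0.3  0.4 -3.5] w 0.0139
shift cm [ 23.43 -11.74  -7.25] ('turnvec deg', array([ 0.01,  0.  , -0.09]))
```

View pics/side4.png

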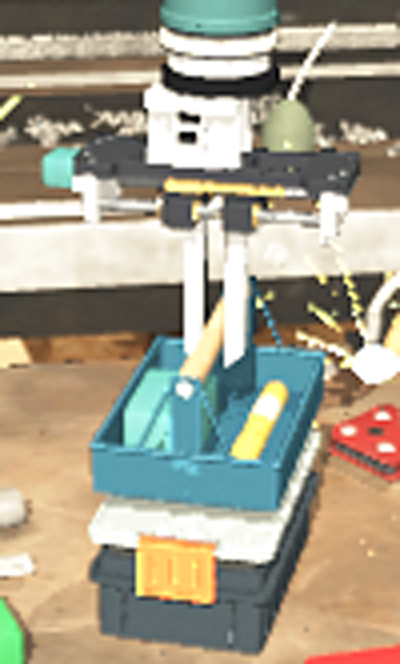

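The tray has lifted level with its contents, and the lid (crop ~(190,530)) stayed on the case. I'll raise it further and carry it left.

Emit:
{"fn": "arm_command", "kwargs": {"plan": [0, 0, -1, 0, 0, 0, 1, 0, 0, -2, 0, 0, 0, 1, 0, 0, -1.5, 0, 0, 0, 1, 0.7, -0.35, -0.5, 0, 0, 0, 1, 1.4, -0.7, 0, 0, 0, 0, 1, 2, -1, 0, 0, 0, 0, 1, 2, -1, 0, 0, 0, 0, 1, 2, -1, 0, 0, 0, 0, 1]}}

```text
time: 6.62
tool_pos: [0.5149, 0.141, 0.2263]
ee_rot: [-3.14, 0.001, 1.199]
wrist_force: [-1.2, 0.2, -3.9]
width: 0.0138
```

Emit:
{"fn": "arm_command", "kwargs": {"plan": [2.3, -1.15, 0, 0, 0, 0, 1, 2.3, -1.15, 0, 0, 0, 0, 1, 2.3, -1.15, 0, 0, 0, 0, 1, 2.3, -1.15, 0, 0, 0, 0, 1, 2.3, -1.15, 0, 0, 0, 0, 1, 2, -1, 0, 0, 0, 0, 1, 1.3, -0.7, 0, 0, 0, 0, 1, 0.5, -0.3, 0, 0, 0, 0, 1]}}

```text
time: 7.62
tool_pos: [0.499, 0.3108, 0.227]
ee_rot: [-3.141, 0.001, 1.199]
wrist_force: [0.3, -0.3, -3.4]
width: 0.0138
```

Emit:
{"fn": "arm_command", "kwargs": {"plan": [0, 0, 1, 0, 0, 0, 1, 0, 0, 2, 0, 0, 0, 1, 0, 0, 2, 0, 0, 0, 1, 0, 0, 2, 0, 0, 0, 1, 0, 0, 2, 0, 0, 0, 1, 0, 0, 1, 0, 0, 0, 1, 0, 0, 0, 0, 0, 0, 1]}}

```text
time: 8.5
tool_pos: [0.4989, 0.3091, 0.1263]
ee_rot: [-3.14, 0.002, 1.198]
wrist_force: [0.7, -0.1, -2.7]
width: 0.0135
```

```bash
python3 -c "
from h import *
go([.5,.31,.076],1.2)
s=cams.snapshot('side');crop(s,'side5',230,90,390,256,4)
t=cams.snapshot('top');crop(t,'top5',150,120,350,300,4)
"
```

```text
t 8.5 tcp [0.4989 0.3091 0.1263] rpy [-1.7992e+02  1.1000e-01  6.8620e+01] F [ 0.7 -0.1 -2.7] w 0.0135
shift cm [0.13 0.08 5.03] ('turnvec deg', array([-0.08,  0.11, -0.14]))
```

View pics/side5.png

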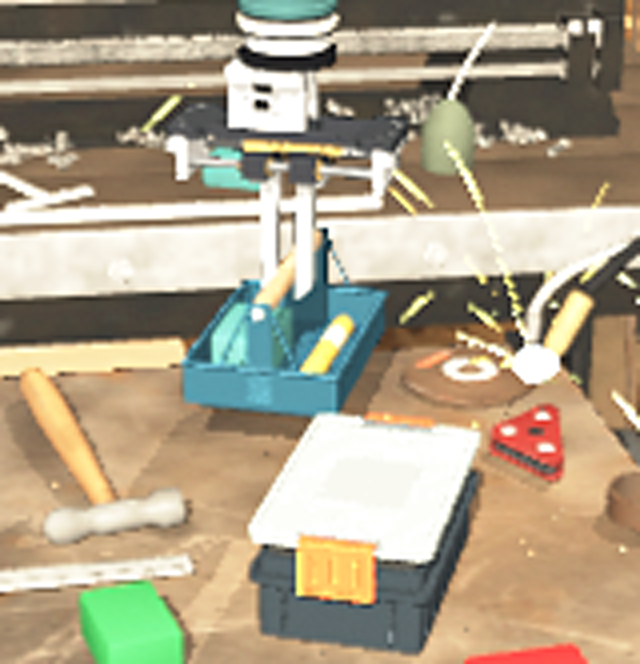

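View pics/top5.png

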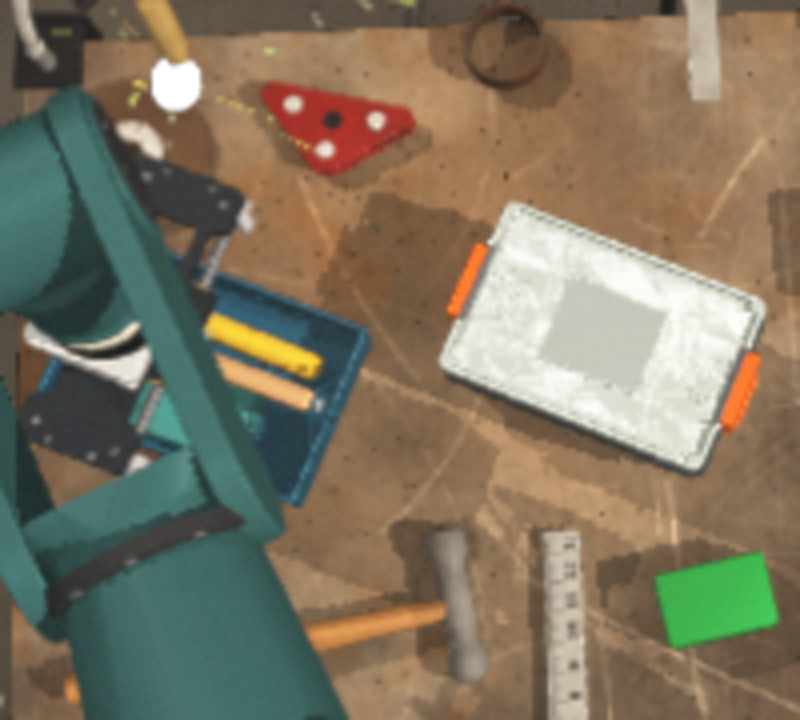

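The tray hangs level above bare bench, clear of the hammer (top crop ~(460,600)) and the magnet (~(335,125)). I'll lower it until it makes contact.

Emit:
{"fn": "arm_command", "kwargs": {"plan": [0, 0, 1, 0, 0, 0, 1, 0, 0, 1.4, 0, 0, 0, 1, 0, 0, 1, 0, 0, 0, 1, 0, 0, 0.7, 0, 0, 0, 1, 0, 0, 0.4, 0, 0, 0, 1, 0, 0, 0.2, 0, 0, 0, 1, 0, 0, 0, 0, 0, 0, 1]}}

```text
time: 9.48
tool_pos: [0.4995, 0.31, 0.0806]
ee_rot: [3.141, -0.0, 1.198]
wrist_force: [0.4, -0.4, -3.8]
width: 0.0137
```

Emit:
{"fn": "arm_command", "kwargs": {"plan": [0, 0, 0.2, 0, 0, 0, 1, 0, 0, 0.1, 0, 0, 0, 1, 0, 0, 0, 0, 0, 0, 1]}}

```text
time: 9.85
tool_pos: [0.4993, 0.3099, 0.0774]
ee_rot: [-3.142, 0.0, 1.198]
wrist_force: [-0.4, -0.2, -4.8]
width: 0.0137
```

Emit:
{"fn": "arm_command", "kwargs": {"plan": [0, 0, 0.2, 0, 0, 0, 1, 0, 0, 0, 0, 0, 0, 1]}}

```text
time: 10.1
tool_pos: [0.4992, 0.3099, 0.0752]
ee_rot: [-3.141, 0.0, 1.198]
wrist_force: [-0.2, -0.3, -4.0]
width: 0.0136
```

Emit:
{"fn": "arm_command", "kwargs": {"plan": [0, 0, 0.1, 0, 0, 0, 1, 0, 0, 0, 0, 0, 0, 1]}}

```text
time: 10.35
tool_pos: [0.4993, 0.3099, 0.0743]
ee_rot: [-3.142, 0.0, 1.198]
wrist_force: [0.7, 0.8, -4.2]
width: 0.0138
```

Emit:
{"fn": "arm_command", "kwargs": {"plan": [0, 0, 0.1, 0, 0, 0, 1, 0, 0, 0, 0, 0, 0, 1]}}

```text
time: 10.6
tool_pos: [0.4994, 0.31, 0.0735]
ee_rot: [3.141, -0.0, 1.198]
wrist_force: [0.9, -0.1, -3.2]
width: 0.0137
```

Emit:
{"fn": "arm_command", "kwargs": {"plan": [0, 0, 0.1, 0, 0, 0, 1, 0, 0, 0, 0, 0, 0, 1]}}

```text
time: 10.85
tool_pos: [0.4995, 0.31, 0.0735]
ee_rot: [3.141, -0.0, 1.198]
wrist_force: [-2.2, -1.4, 2.3]
width: 0.0135
```

Contact is at TCP z 0.0735, so the tray was at 0.079 on the case, as expected for an unclipped lid. Releasing.

Emit:
{"fn": "arm_command", "kwargs": {"plan": [0, 0, -0.05, 0, 0, 0, 0.8, 0, 0, 0, 0, 0, 0, 0.6, 0, 0, 0, 0, 0, 0, 0.3, 0, 0, 0, 0, 0, 0, 0.2, 0, 0, 0, 0, 0, 0, 0.2, 0, 0, 0, 0, 0, 0, 0.2, 0, 0, 0, 0, 0, 0, 0.2, 0, 0, 0, 0, 0, 0, 0.2]}}

```text
time: 11.85
tool_pos: [0.4993, 0.3099, 0.0729]
ee_rot: [3.142, 0.0, 1.198]
wrist_force: [-0.5, 0.2, 0.6]
width: 0.0758
```

Emit:
{"fn": "arm_command", "kwargs": {"plan": [0, 0, -1, 0, 0, 0, 0.2, 0, 0, -2, 0, 0, 0, 0.2, 0, 0, -3, 0, 0, 0, 0.2, 0, 0, -4, 0, 0, 0, 0.2, 0, 0, -4, 0, 0, 0, 0.2, 0, 0, 0, 0, 0, 0, 0.2]}}

```text
time: 12.6
tool_pos: [0.5013, 0.311, 0.2186]
ee_rot: [3.135, -0.007, 1.198]
wrist_force: [0.0, 0.2, -0.2]
width: 0.0751
```

```bash
python3 -c "
from h import *
go([.525,.049,.2],1.2)
s=cams.snapshot('side');crop(s,'side6',230,90,390,256,4)
t=cams.snapshot('top');crop(t,'top6',150,120,350,300,4)
"
```

```text
t 12.6 tcp [0.5013 0.311  0.2186] rpy [179.61  -0.42  68.66] F [ 0.   0.2 -0.2] w 0.0751
shift cm [-23.55  11.73   1.76] ('turnvec deg', array([ 0.39, -0.42, -0.09]))
```

View pics/side6.png

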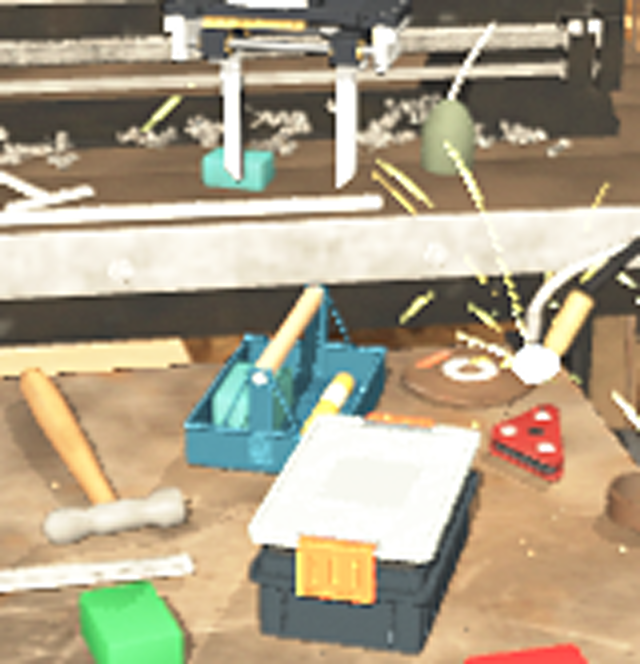

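View pics/top6.png

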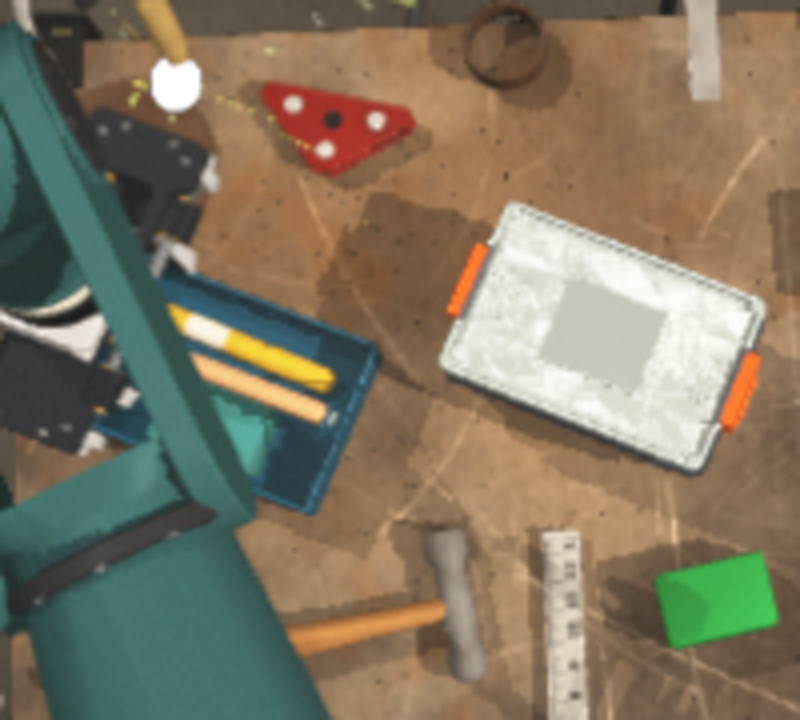

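The tray stands upright on the bench, let go, with the marker and box in it. Now I'll measure the lid.

```bash
cat > f2.py <<'E'
from h import *
t=cams.snapshot("top");s=cams.snapshot("side")
a=np.array
hx,hy=.061,.093
C=[[hx,hy,.009],[hx,-hy,.009],[-hx,-hy,.009],[-hx,hy,.009]]
ut=a([[509,201],[767,300],[696,475],[439,370]])/4+[150,120]-.4
us=a([[482,427],[432,560],[248,540],[328,413]])/4+[230,90]-.4
for o in ([(t,C,ut),(s,C,us)],[(t,C,ut)]):
    p,r=fit(o,[.5,.05,.08,-.2]);print(p.round(4));print(r.round(1).tolist())
E
python3 f2.py
```

```text
[ 0.5231  0.049   0.0655 -0.3865]
[[-0.0, -0.2], [0.1, 0.6], [0.7, -0.8], [-0.6, -0.9], [-0.1, 2.4], [-0.1, -0.8], [0.1, -1.2], [-2.5, 1.5]]
[ 0.5227  0.0492  0.063  -0.383 ]
[[-0.1, 0.3], [-0.0, 0.8], [0.7, -0.6], [-0.5, -0.4]]
```

Emit:
{"fn": "arm_command", "kwargs": {"plan": [-1.5, 0.75, 0, 0, 0, 0, 0.5, -3.5, 1.75, 0, 0, 0, 0, 1, -3.5, 1.75, 0, 0, 0, 0, 1, -3.5, 1.75, 0, 0, 0, 0, 1, -3.5, 1.75, 0, 0, 0, 0, 1, -3.5, 1.75, 0, 0, 0, 0, 1, -3.2, 1.6, 0, 0, 0, 0, 1, -1.3, 0.6, 0, 0, 0, 0, 1]}}

```text
time: 13.8
tool_pos: [0.5222, 0.0461, 0.212]
ee_rot: [-3.14, 0.001, 1.195]
wrist_force: [0.6, -0.4, 0.8]
width: 0.0004
```

Emit:
{"fn": "arm_command", "kwargs": {"plan": [0, 0, 2, 0, 0, 0, 1, 0, 0, 3, 0, 0, 0, 1, 0, 0, 3, 0, 0, 0, 1, 0, 0, 1.5, 0, 0, 0, 1, 0, 0, 0, 0, 0, 0, 1, 0, 0, 0, 0, 0, 0, 1]}}

```text
time: 14.55
tool_pos: [0.5236, 0.0486, 0.1193]
ee_rot: [3.139, -0.001, 1.199]
wrist_force: [0.2, -0.3, -0.3]
width: 0.0006
```

```bash
python3 -c "
from h import *
go([.523,.049,.09],1.19)
s=cams.snapshot('side');crop(s,'side7',230,90,390,256,4)
"
```

```text
t 14.55 tcp [0.5236 0.0486 0.1193] rpy [ 1.7988e+02 -4.0000e-02  6.8670e+01] F [ 0.2 -0.3 -0.3] w 0.0006
shift cm [ 0.01 -0.08  2.93] ('turnvec deg', array([ 0.12, -0.05,  0.49]))
```

View pics/side7.png

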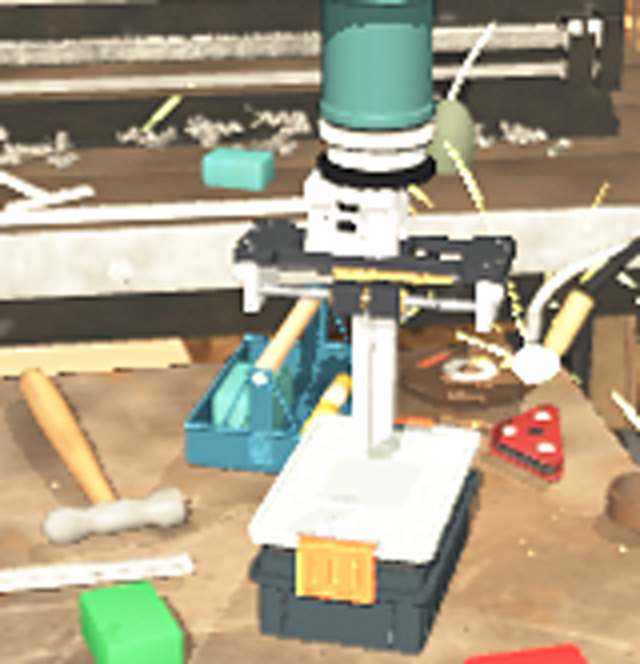

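The closed fingers are over the lid's middle and the tray is clear behind. Pressing down now.

Emit:
{"fn": "arm_command", "kwargs": {"plan": [0, 0, 1.5, 0, 0, 0, 1, 0, 0, 1.2, 0, 0, 0, 1, 0, 0, 0.3, 0, 0, 0, 1, 0, 0, 0.2, 0, 0, 0, 1, 0, 0, 0.1, 0, 0, 0, 1, 0, 0, 0, 0, 0, 0, 1]}}

```text
time: 15.35
tool_pos: [0.523, 0.0488, 0.086]
ee_rot: [3.141, -0.001, 1.198]
wrist_force: [-2.9, 1.1, 5.8]
width: 0.0006
```

Emit:
{"fn": "arm_command", "kwargs": {"plan": [0, 0, 0.1, 0, 0, 0, 1, 0, 0, 0.1, 0, 0, 0, 1, 0, 0, 0, 0, 0, 0, 1]}}

```text
time: 15.72
tool_pos: [0.5232, 0.0487, 0.0852]
ee_rot: [3.14, -0.001, 1.199]
wrist_force: [-4.0, 0.7, 9.6]
width: 0.0005
```

Emit:
{"fn": "arm_command", "kwargs": {"plan": [0, 0, 0.1, 0, 0, 0, 1, 0, 0, 0.1, 0, 0, 0, 1, 0, 0, 0, 0, 0, 0, 1]}}

```text
time: 16.1
tool_pos: [0.5233, 0.0487, 0.0845]
ee_rot: [3.139, -0.001, 1.199]
wrist_force: [-5.8, 0.7, 14.4]
width: 0.0005
```

Emit:
{"fn": "arm_command", "kwargs": {"plan": [0, 0, 0.1, 0, 0, 0, 1, 0, 0, 0.1, 0, 0, 0, 1, 0, 0, 0, 0, 0, 0, 1]}}

```text
time: 16.48
tool_pos: [0.5233, 0.0488, 0.084]
ee_rot: [3.139, -0.001, 1.199]
wrist_force: [-8.4, 0.6, 19.9]
width: 0.0005
```

Emit:
{"fn": "arm_command", "kwargs": {"plan": [0, 0, 0.1, 0, 0, 0, 1, 0, 0, 0.1, 0, 0, 0, 1, 0, 0, 0, 0, 0, 0, 1]}}

```text
time: 16.85
tool_pos: [0.5242, 0.049, 0.0799]
ee_rot: [3.138, -0.002, 1.199]
wrist_force: [-2.0, 2.5, 9.8]
width: 0.0007
```

Emit:
{"fn": "arm_command", "kwargs": {"plan": [0, 0, 0.1, 0, 0, 0, 1, 0, 0, 0.1, 0, 0, 0, 1, 0, 0, 0, 0, 0, 0, 1]}}

```text
time: 17.23
tool_pos: [0.5243, 0.0491, 0.0795]
ee_rot: [3.137, -0.003, 1.199]
wrist_force: [-5.9, 1.9, 16.7]
width: 0.0003
```

Emit:
{"fn": "arm_command", "kwargs": {"plan": [0, 0, 0.1, 0, 0, 0, 1, 0, 0, 0.1, 0, 0, 0, 1, 0, 0, 0, 0, 0, 0, 1]}}

```text
time: 17.6
tool_pos: [0.5243, 0.049, 0.079]
ee_rot: [3.137, -0.003, 1.199]
wrist_force: [-8.6, 1.0, 23.2]
width: 0.0006
```

Emit:
{"fn": "arm_command", "kwargs": {"plan": [0, 0, 0.1, 0, 0, 0, 1, 0, 0, 0.1, 0, 0, 0, 1, 0, 0, 0, 0, 0, 0, 1]}}

```text
time: 17.98
tool_pos: [0.5245, 0.048, 0.0752]
ee_rot: [3.136, -0.001, 1.198]
wrist_force: [-5.1, -1.7, 14.6]
width: 0.0005
```

Emit:
{"fn": "arm_command", "kwargs": {"plan": [0, 0, 0.1, 0, 0, 0, 1, 0, 0, 0.1, 0, 0, 0, 1, 0, 0, 0, 0, 0, 0, 1]}}

```text
time: 18.35
tool_pos: [0.5245, 0.0481, 0.0751]
ee_rot: [3.136, -0.001, 1.198]
wrist_force: [-8.0, -0.7, 22.3]
width: 0.0006
```

```bash
python3 -c "
from h import *
go([.523,.049,.09],1.19)
s=cams.snapshot('side');crop(s,'side8',270,150,370,256,7)
"
```

```text
t 18.35 tcp [0.5245 0.0481 0.0751] rpy [ 1.7967e+02 -6.0000e-02  6.8670e+01] F [-8.  -0.7 22.3] w 0.0006
shift cm [ 0.03 -0.17 -1.49] ('turnvec deg', array([ 0.33, -0.06,  0.48]))
```

View pics/side8.png

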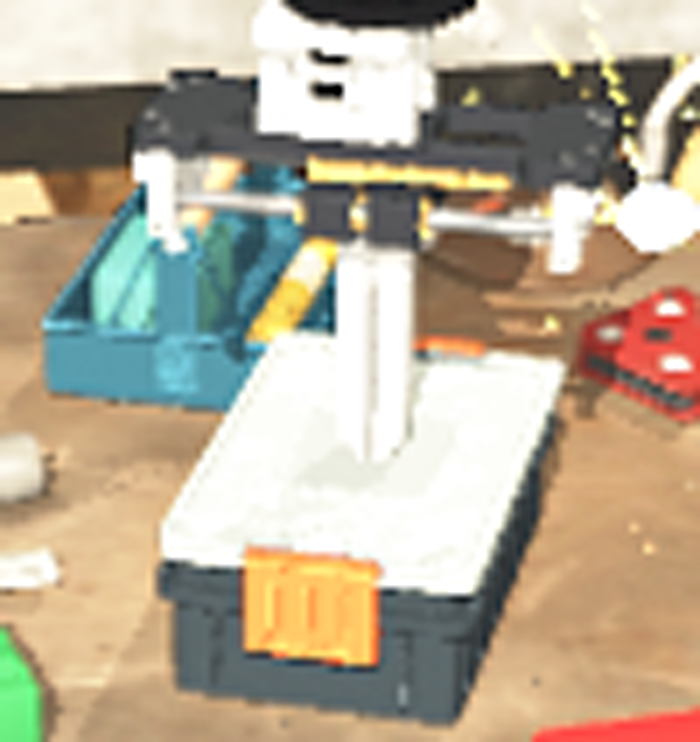

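The lid now lies low on the case. It is firm at tip height 0.067, which is 62 + 5 mm. I'll rise and check that it stays.

Emit:
{"fn": "arm_command", "kwargs": {"plan": [0, 0, -0.4, 0, 0, 0, 1, 0, 0, -1.5, 0, 0, 0, 1, 0, 0, -3, 0, 0, 0, 1, 0, 0, -4, 0, 0, 0, 1, 0, 0, -4, 0, 0, 0, 1, 0, 0, 0, 0, 0, 0, 0.2, 0, 0, 0, 0, 0, 0, 0.2]}}

```text
time: 19.27
tool_pos: [0.5224, 0.0485, 0.1969]
ee_rot: [-3.14, 0.001, 1.198]
wrist_force: [-0.2, 0.1, -0.7]
width: 0.0169
```

```bash
python3 -c "
from h import *
go([.4995,.310,.2],1.2)
s=cams.snapshot('side');crop(s,'side9',270,150,370,256,7)
t=cams.snapshot('top');crop(t,'top9',180,140,350,270,4)
"
```

```text
t 19.27 tcp [0.5224 0.0485 0.1969] rpy [-1.7992e+02  3.0000e-02  6.8660e+01] F [-0.2  0.1 -0.7] w 0.0169
shift cm [ 23.52 -11.65  -0.31] ('turnvec deg', array([-0.08,  0.03, -0.09]))
```

View pics/side9.png

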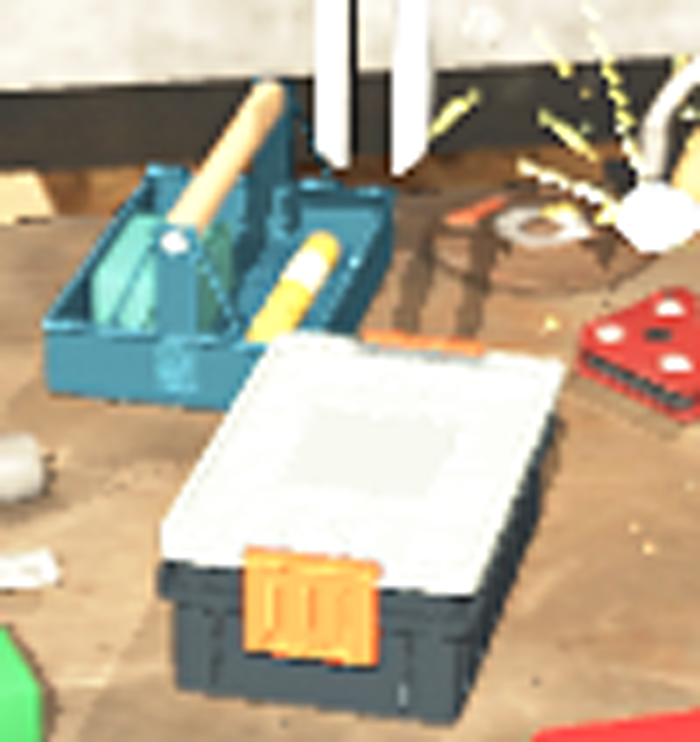

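View pics/top9.png

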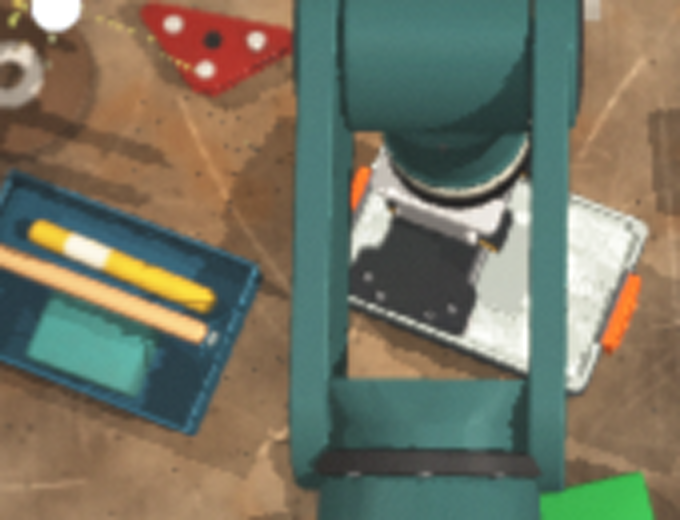

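The lid stayed home (side crop: its edge is right on the case's rim, about (320,590)). The tray is undisturbed. Going back to the bar.

Emit:
{"fn": "arm_command", "kwargs": {"plan": [1.5, -0.75, 0, 0, 0, 0, 0.2, 3.5, -1.7, 0, 0, 0, 0, 0.2, 3.5, -1.7, 0, 0, 0, 0, 0.2, 3.5, -1.8, 0, 0, 0, 0, 0.2, 3.5, -1.8, 0, 0, 0, 0, 0.2, 3.5, -1.7, 0, 0, 0, 0, 0.2, 3, -1.5, 0, 0, 0, 0, 0.2, 1.5, -0.7, 0, 0, 0, 0, 0.2]}}

```text
time: 20.38
tool_pos: [0.4985, 0.312, 0.1968]
ee_rot: [-3.14, 0.001, 1.201]
wrist_force: [-0.1, 0.1, 0.7]
width: 0.0753
```

Emit:
{"fn": "arm_command", "kwargs": {"plan": [0, 0, 1, 0, 0, 0, 0.2, 0, 0, 2, 0, 0, 0, 0.2, 0, 0, 2, 0, 0, 0, 0.2, 0, 0, 0, 0, 0, 0, 0.2]}}

```text
time: 20.88
tool_pos: [0.4986, 0.3078, 0.145]
ee_rot: [-3.138, 0.005, 1.197]
wrist_force: [0.1, -0.1, 0.2]
width: 0.0753
```

```bash
python3 -c "
from h import *
go([.4993,.3099,.0745],1.198)
t=cams.snapshot('top');crop(t,'top10',240,150,360,250,6)
s=cams.snapshot('side');crop(s,'side10',260,150,370,256,6)
"
```

```text
t 20.88 tcp [0.4986 0.3078 0.145 ] rpy [-179.8     0.27   68.57] F [ 0.1 -0.1  0.2] w 0.0753
shift cm [0.26 0.01 7.05] ('turnvec deg', array([-0.2 ,  0.27, -0.08]))
```

View pics/top10.png

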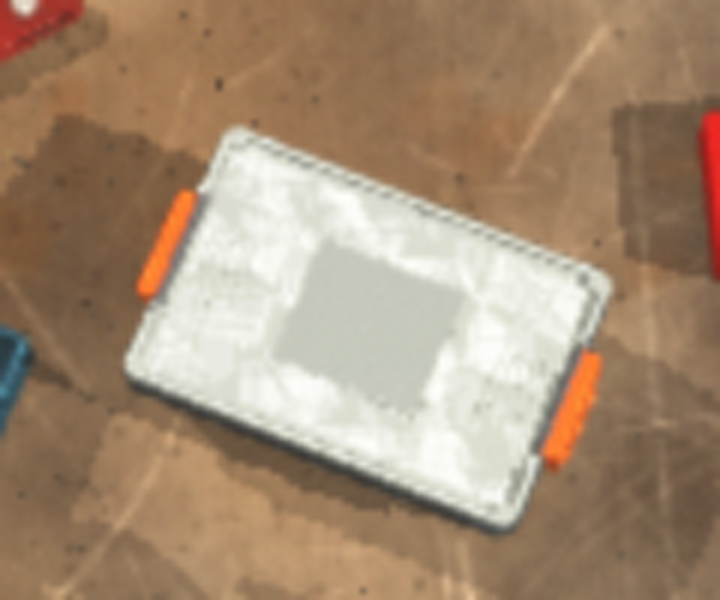

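View pics/side10.png

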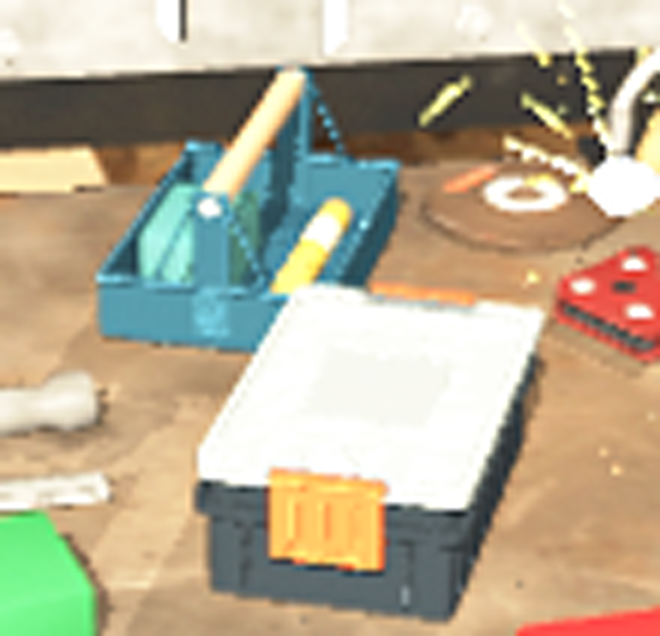

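```bash
cat > lidfit.py <<'E'
from h import *
t=cams.snapshot("top")
im=t["pixels"].astype(int);sat=im.max(2)-im.min(2)
roi=np.zeros(sat.shape,np.uint8);roi[165:245,255:345]=1
m=((sat<32)&(im.min(2)>125)).astype(np.uint8)*roi
m=cv2.morphologyEx(m,cv2.MORPH_CLOSE,np.ones((5,5)))
n,l,st,_=cv2.connectedComponentsWithStats(m);k=1+st[1:,4].argmax();print(st[k])
v,u=np.nonzero(l==k)
W=unproj(t,np.c_[u,v],.071)[:,:2]
r=cv2.minAreaRect((W*1000).astype(np.float32));print(r, W.mean(0))
E
python3 lidfit.py
```

```text
[ 261  172   81   66 3125]
((522.4705810546875, 47.0574951171875), (187.02755737304688, 122.38150787353516), 67.74666595458984) [0.52186385 0.04717663]
```

Emit:
{"fn": "arm_command", "kwargs": {"plan": [0, 0, 2, 0, 0, 0, 0.2, 0, 0, 2, 0, 0, 0, 0.2, 0, 0, 1.5, 0, 0, 0, 0.2, 0, 0, 0.8, 0, 0, 0, 0.2, 0, 0, 0.4, 0, 0, 0, 0.2, 0, 0, 0, 0, 0, 0, 0.2, 0, 0, 0, 0, 0, 0, 0.2]}}

```text
time: 21.9
tool_pos: [0.5002, 0.31, 0.0817]
ee_rot: [3.141, -0.001, 1.198]
wrist_force: [0.5, 1.0, -0.5]
width: 0.075
```

```bash
python3 -c "
from h import *
go([.4993,.3099,.0735],1.198)"
```

```text
t 21.9 tcp [0.5002 0.31   0.0817] rpy [ 1.7995e+02 -5.0000e-02  6.8660e+01] F [ 0.5  1.  -0.5] w 0.075
shift cm [-0.04 -0.08  0.82] ('turnvec deg', array([ 0.05, -0.05,  0.02]))
```

Emit:
{"fn": "arm_command", "kwargs": {"plan": [0, -0.1, 0.5, 0, 0, 0, 0.2, 0, 0, 0.3, 0, 0, 0, 0.4, 0, 0, 0, 0, 0, 0, 0.7, 0, 0, 0, 0, 0, 0, 1, 0, 0, 0, 0, 0, 0, 1, 0, 0, 0, 0, 0, 0, 1, 0, 0, 0, 0, 0, 0, 1, 0, 0, 0, 0, 0, 0, 1]}}

```text
time: 22.9
tool_pos: [0.4992, 0.31, 0.0729]
ee_rot: [3.141, -0.0, 1.198]
wrist_force: [1.5, -0.7, 0.3]
width: 0.0137
```

Emit:
{"fn": "arm_command", "kwargs": {"plan": [0, 0, 0, 0, 0, 0, 1, 0, 0, 0, 0, 0, 0, 1]}}

```text
time: 23.15
tool_pos: [0.4992, 0.31, 0.073]
ee_rot: [3.141, -0.0, 1.198]
wrist_force: [2.5, -0.1, -0.4]
width: 0.0139
```

Emit:
{"fn": "arm_command", "kwargs": {"plan": [0, 0, -0.3, 0, 0, 0, 1, 0, 0, -0.8, 0, 0, 0, 1, 0, 0, -1.5, 0, 0, 0, 1, 0, 0, -2.5, 0, 0, 0, 1, 0, 0, -3, 0, 0, 0, 1, 0, 0, -3, 0, 0, 0, 1, 0, 0, -1.5, 0, 0, 0, 1, 0, 0, 0, 0, 0, 0, 1]}}

```text
time: 24.15
tool_pos: [0.4995, 0.3105, 0.2008]
ee_rot: [3.139, -0.002, 1.198]
wrist_force: [-0.1, -0.1, -3.4]
width: 0.0131
```

```bash
python3 -c "
from h import *
go([.523,.048,.2],1.185)
s=cams.snapshot('side');crop(s,'side11',230,90,390,256,4)
"
```

```text
t 24.15 tcp [0.4995 0.3105 0.2008] rpy [ 1.7987e+02 -1.4000e-01  6.8670e+01] F [-0.1 -0.1 -3.4] w 0.0131
shift cm [-23.6   11.74   0.05] ('turnvec deg', array([ 0.13, -0.14,  0.77]))
```

View pics/side11.png

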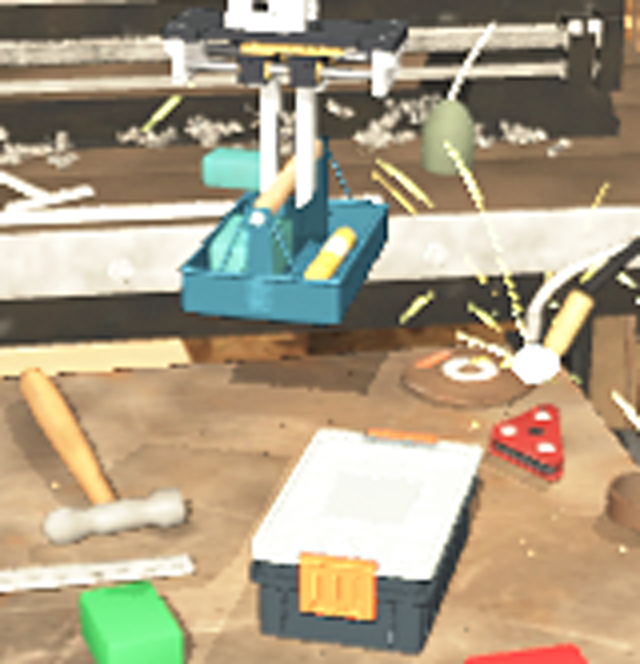

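The tray is lifted level with its contents, and the lid is home on the case. I'll carry it back over.

Emit:
{"fn": "arm_command", "kwargs": {"plan": [-0.7, 0.35, 0, 0, 0, 0.8, 1, -1.5, 0.75, 0, 0, 0, 0, 1, -2.2, 1.1, 0, 0, 0, 0, 1, -2.5, 1.25, 0, 0, 0, 0, 1, -2.5, 1.25, 0, 0, 0, 0, 1, -2.5, 1.25, 0, 0, 0, 0, 1, -2.5, 1.25, 0, 0, 0, 0, 1, -2.5, 1.2, 0, 0, 0, 0, 1]}}

```text
time: 25.2
tool_pos: [0.5126, 0.1197, 0.1983]
ee_rot: [-3.141, 0.001, 1.183]
wrist_force: [1.4, -0.7, -4.0]
width: 0.0134
```

Emit:
{"fn": "arm_command", "kwargs": {"plan": [-2.5, 1.2, 0, 0, 0, 0, 1, -2, 1, 0, 0, 0, 0, 1, -1.3, 0.7, 0, 0, 0, 0, 1, -0.7, 0.2, 0, 0, 0, 0, 1, 0, 0, 0, 0, 0, 0, 1, 0, 0, 0, 0, 0, 0, 1, 0, 0, 0, 0, 0, 0, 1]}}

```text
time: 26.08
tool_pos: [0.5173, 0.0507, 0.199]
ee_rot: [-3.142, -0.0, 1.185]
wrist_force: [0.2, 0.4, -4.3]
width: 0.0134
```

```bash
python3 -c "
from h import *
go([.523,.048,.145],1.185)
"
```

```text
t 26.07 tcp [0.5173 0.0507 0.199 ] rpy [-1.800e+02 -1.000e-02  6.792e+01] F [ 0.2  0.4 -4.3] w 0.0134
shift cm [-0.04  0.63  5.4 ] ('turnvec deg', array([-0.  , -0.01,  0.03]))
```

Emit:
{"fn": "arm_command", "kwargs": {"plan": [0, 0.3, 0, 0, 0, 0, 1, 0, 0.3, 1, 0, 0, 0, 1, 0, 0, 1.5, 0, 0, 0, 1, 0, 0, 1, 0, 0, 0, 1, 0, 0, 0.5, 0, 0, 0, 1, 0, 0, 0, 0, 0, 0, 1, 0, 0, 0, 0, 0, 0, 1]}}

```text
time: 26.95
tool_pos: [0.5232, 0.0478, 0.1595]
ee_rot: [3.141, -0.0, 1.184]
wrist_force: [0.4, 0.1, -2.8]
width: 0.0137
```

```bash
python3 -c "
from h import *
go([.523,.048,.145],1.185)
t=cams.snapshot('top');crop(t,'top12',240,140,360,245,6)
s=cams.snapshot('side');crop(s,'side12',280,150,370,256,7)
"
```

```text
t 26.95 tcp [0.5232 0.0478 0.1595] rpy [ 1.7994e+02 -2.0000e-02  6.7860e+01] F [ 0.4  0.1 -2.8] w 0.0137
shift cm [ 0.01 -0.03  1.45] ('turnvec deg', array([ 0.06, -0.02, -0.03]))
```

View pics/side12.png

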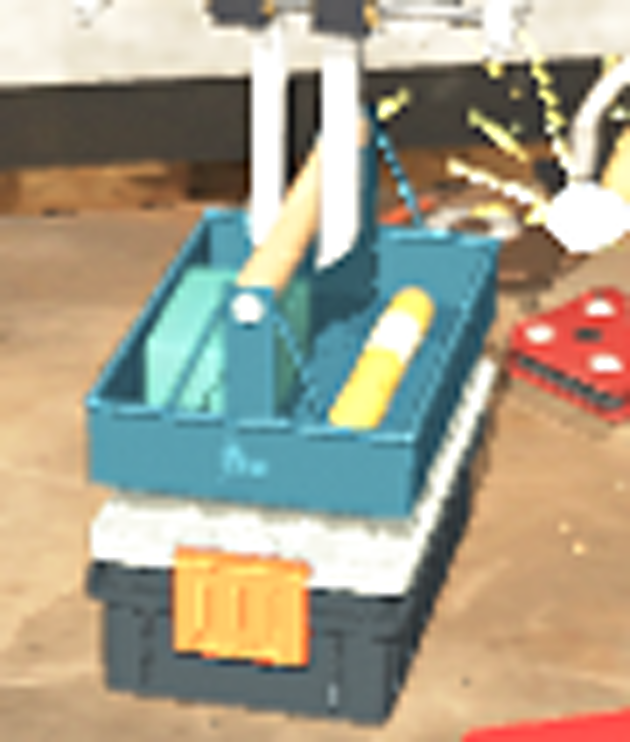

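View pics/top12.png

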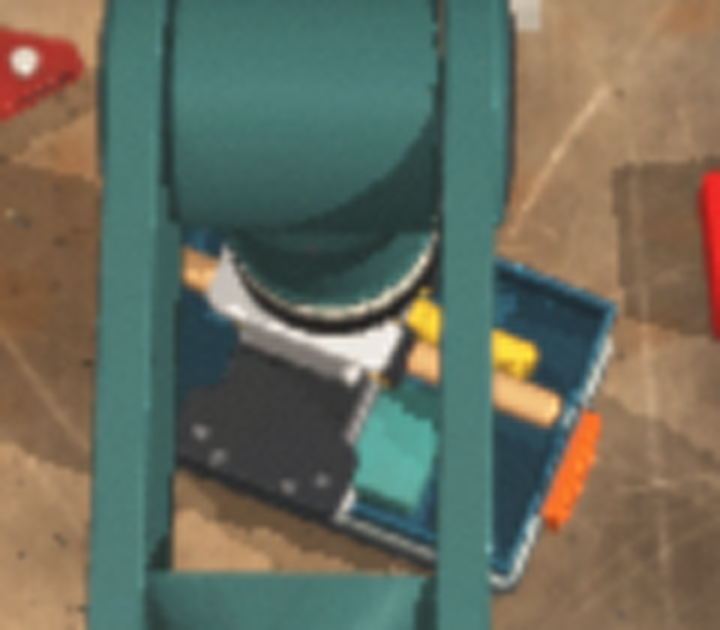

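```bash
python3 - <<'E'
from h import *
s=cams.snapshot("side");a=np.array
ut=a([[500,240],[418,437],[90,403],[207,210]])/7+[280,150]-.4
ul=a([[567,362],[474,592],[162,530],[278,335]])/7+[270,150]-.4
for uv,z,(hx,hy) in ((ut,.1595-.073+.038,(.061,.092)),(ul,.071,(.061,.093))):
    W=unproj(s,uv,z)[:,:2];print((W*1000).round(0).tolist(),W.mean(0).round(4),cv2.minAreaRect((W*1000).astype(np.float32)))
E
```

```text
[[614.0, 105.0], [547.0, -64.0], [434.0, -20.0], [501.0, 152.0]] [0.5239 0.0432] ((524.292724609375, 43.421653747558594), (184.65390014648438, 122.50567626953125), 68.62552642822266)
[[614.0, 102.0], [540.0, -81.0], [434.0, -19.0], [500.0, 144.0]] [0.5221 0.0367] ((520.6722412109375, 33.414306640625), (197.901611328125, 121.92292785644531), 67.93704986572266)
```

Side and top estimates agree to within a few mm, and the tray's fitted size is right (185 x 122 mm). I'll lower it and use the contact height to tell: TCP 0.140 means the foot is inside the border, 0.144 means it is riding on it.

Emit:
{"fn": "arm_command", "kwargs": {"plan": [0, 0, 0.5, 0, 0, 0, 1, 0, 0, 0.5, 0, 0, 0, 1, 0, 0, 0.3, 0, 0, 0, 1, 0, 0, 0, 0, 0, 0, 1, 0, 0, 0, 0, 0, 0, 1]}}

```text
time: 27.72
tool_pos: [0.5229, 0.0478, 0.146]
ee_rot: [3.141, -0.0, 1.184]
wrist_force: [-0.4, -0.0, -3.6]
width: 0.0137
```

Emit:
{"fn": "arm_command", "kwargs": {"plan": [0, 0, 0.2, 0, 0, 0, 1, 0, 0, 0.1, 0, 0, 0, 1, 0, 0, 0, 0, 0, 0, 1]}}

```text
time: 28.1
tool_pos: [0.5228, 0.0478, 0.1428]
ee_rot: [-3.141, 0.0, 1.184]
wrist_force: [0.3, -0.2, -4.4]
width: 0.0141
```

Emit:
{"fn": "arm_command", "kwargs": {"plan": [0, 0, 0.1, 0, 0, 0, 1, 0, 0, 0, 0, 0, 0, 1]}}

```text
time: 28.35
tool_pos: [0.5228, 0.0478, 0.1419]
ee_rot: [-3.142, 0.0, 1.184]
wrist_force: [0.2, 0.1, -3.6]
width: 0.0135
```

Already below 0.144 with no contact, so the foot is going inside the border.

Emit:
{"fn": "arm_command", "kwargs": {"plan": [0, 0, 0.1, 0, 0, 0, 1, 0, 0, 0, 0, 0, 0, 1]}}

```text
time: 28.6
tool_pos: [0.5228, 0.0478, 0.1408]
ee_rot: [-3.141, 0.0, 1.184]
wrist_force: [1.0, -0.4, -3.0]
width: 0.0136
```

Emit:
{"fn": "arm_command", "kwargs": {"plan": [0, 0, 0.1, 0, 0, 0, 1, 0, 0, 0, 0, 0, 0, 1]}}

```text
time: 28.85
tool_pos: [0.5229, 0.0478, 0.14]
ee_rot: [3.141, 0.0, 1.184]
wrist_force: [-0.6, -1.1, -3.8]
width: 0.0138
```

Emit:
{"fn": "arm_command", "kwargs": {"plan": [0, 0, 0.1, 0, 0, 0, 1, 0, 0, 0, 0, 0, 0, 1]}}

```text
time: 29.1
tool_pos: [0.5231, 0.0477, 0.1398]
ee_rot: [3.141, -0.0, 1.184]
wrist_force: [-0.5, -0.3, 2.0]
width: 0.0136
```

Contact came at 0.1399, so the foot is seated on the lid inside the border. Releasing and rising.

Emit:
{"fn": "arm_command", "kwargs": {"plan": [0, 0, -0.05, 0, 0, 0, 0.8, 0, 0, 0, 0, 0, 0, 0.6, 0, 0, 0, 0, 0, 0, 0.3, 0, 0, 0, 0, 0, 0, 0.2, 0, 0, 0, 0, 0, 0, 0.2, 0, 0, 0, 0, 0, 0, 0.2, 0, 0, 0, 0, 0, 0, 0.2, 0, 0, 0, 0, 0, 0, 0.2]}}

```text
time: 30.1
tool_pos: [0.5229, 0.0478, 0.1394]
ee_rot: [3.142, 0.0, 1.184]
wrist_force: [-0.1, 0.8, -0.1]
width: 0.0751
```

Emit:
{"fn": "arm_command", "kwargs": {"plan": [0, 0, -1, 0, 0, 0, 0.2, 0, 0, -2, 0, 0, 0, 0.2, 0, 0, -3, 0, 0, 0, 0.2, 0, 0, -3, 0, 0, 0, 0.2, 0, 0, -1, 0, 0, 0, 0.2]}}

```text
time: 30.72
tool_pos: [0.5239, 0.0478, 0.2426]
ee_rot: [3.137, -0.002, 1.184]
wrist_force: [-0.7, 0.1, -0.9]
width: 0.0752
```

Emit:
{"fn": "arm_command", "kwargs": {"plan": [-3, 0, 0, 0, 0, 0, 0.2, -5, 0, 0, 0, 0, 0, 0.2, -5, 0, 0, 0, 0, 0, 0.2, -5, 0, 0, 0, 0, 0, 0.2, -5, 0, 0, 0, 0, 0, 0.2, -4, 0, 0, 0, 0, 0, 0.2, 0, 0, 0, 0, 0, 0, 0.2, 0, 0, 0, 0, 0, 0, 0.2]}}

```text
time: 31.72
tool_pos: [0.4211, -0.2017, 0.2391]
ee_rot: [-3.141, -0.001, 1.184]
wrist_force: [-0.3, 0.2, 0.6]
width: 0.0752
```

```bash
python3 -c "
from h import *
go([.523,.048,.145],1.185)
t=cams.snapshot('top');crop(t,'top13',250,160,350,245,7)
s=cams.snapshot('side');crop(s,'side13',280,160,360,256,6)
cv2.imwrite('pics/top13f.png',t['pixels'][:,:,::-1])
"
```

```text
t 31.73 tcp [ 0.4211 -0.2017  0.2391] rpy [-1.7996e+02 -5.0000e-02  6.7860e+01] F [-0.3  0.2  0.6] w 0.0752
shift cm [26.96  0.03  9.43] ('turnvec deg', array([-0.04, -0.05, -0.03]))
```

View pics/side13.png

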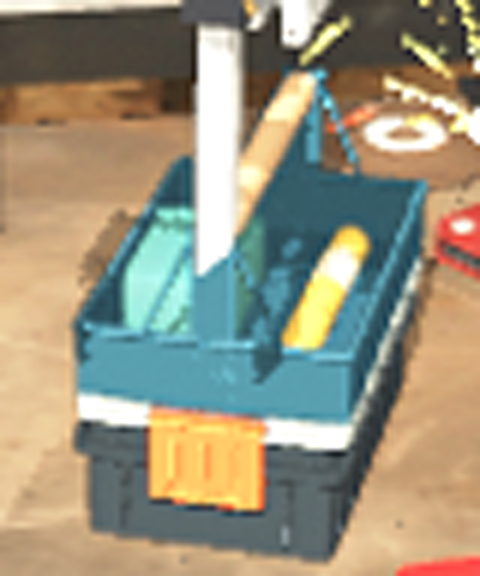

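View pics/top13.png

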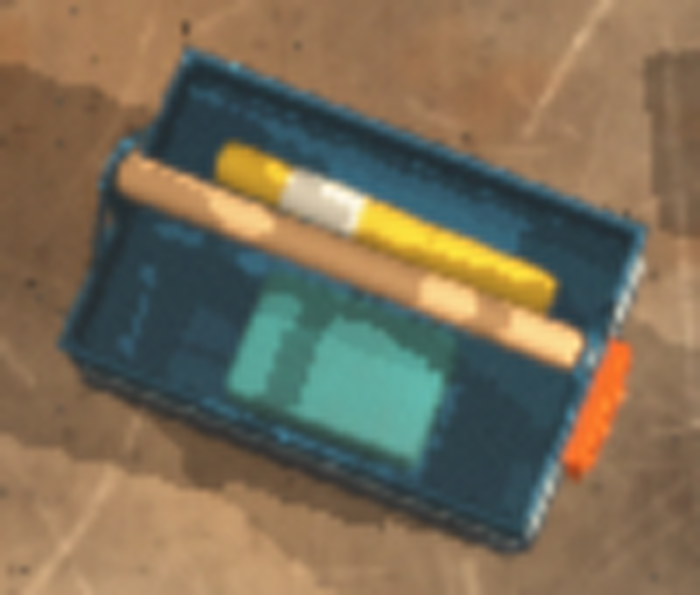

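View pics/top13f.png

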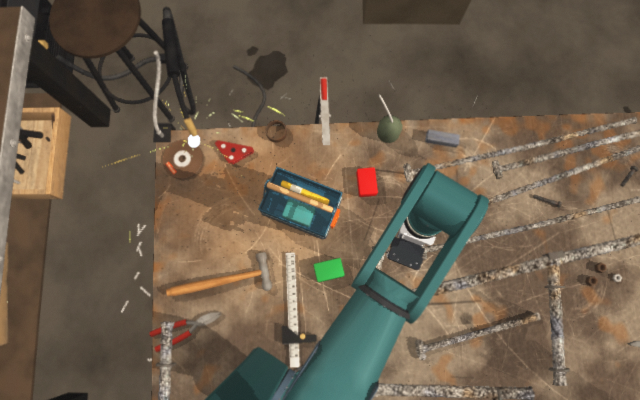

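The tray sits square and level on the lid. The clip and lid edge are visible around it, the box and marker are inside, and the bystanders are unmoved. One last numeric check, then I hand in.

```bash
python3 - <<'E'
from h import *
t=cams.snapshot("top")
W=unproj(t,np.array([[188,47],[647,230],[528,540],[63,345]])/7+[250,160]-.43,.105)[:,:2]
print(cv2.minAreaRect((W*1000).astype(np.float32)),W.mean(0))
o=robot.get_obs();print(o["time"],abs(o["qvel"]).max())
from bench import close_job
print(close_job())
E
```

```text
((522.6875, 47.552711486816406), (187.69825744628906, 123.592529296875), 67.59331512451172) [0.52317571 0.04749267]
31.875 0.002729399705715373
the job is handed in; nothing more can be done
None
```

The job is handed in at about 32 s of the 72 s allowed; `close_job` gives no verdict.

- **Tray off:** I lifted it level by its bar and set it upright on the bare bench at (0.50, 0.31). The TCP height at contact showed that the lid had started about 12 mm high.
- **Lid pressed:** I pressed it at the centre. It went down in two drops, at about 20 and 23 N measured, slightly above the stated 10 to 17 N. It ended firm, with the fingertips at 67 mm, which is the fully home height.
- **Tray back:** The foot made contact at the height for lying inside the border, not on top of it.

**Last checks:**
- **Tray on lid:** From the top camera the tray centre is within about 1 mm and 0.2° of the lid measured earlier.
- **Contents, bystanders and case:** The box and marker are in the tray. The magnet, hammer and soapstone holder looked unmoved. The case had not visibly moved when I compared its corners before and after pressing.
- **Arm:** The arm is clear of everything and at rest.

**Less certain:**
- **Side camera:** It disagreed with the top camera and the TCP by 5 mm or more in y. I relied on the top camera and the contact heights.
- **Clips:** I inferred that both had snapped from the two drops and the firm home height. I did not measure the clip angles directly.

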